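Unlock the test cradle and take out the power module

TASK

A finished power module is locked in the test cradle, its rear edge under the overhanging lip: pinch the latch tab of the locking bolt and draw the bolt back until it clicks into its open notch, then slide the module forward out from under the lip. Lift it out by its heat sink and set it down, without dropping it, flat on the floor of the shallow steel tray, heat sink up. Last, slide the empty cradle's bolt back home until it latches, let go of everything, and leave the other things on the counter where they stand.

Things in the scene. Friction and masses are not known exactly. Their poses are not given: they have to be found in the camera images.
- cradle: fixed dark steel test cradle, base plate 230 (x) x 260 (y) x 10 mm. Origin: centre of its underside; -x is its front (robot side), z up; yawed a little. Its -y half is the bed that holds the module; on its +y half the locking bolt slides along y on the line x -28 mm, between a guide (x -68 to -60, top z 22 mm) and a notched fence (x -2 to 12, y 43 to 127, top z 32 mm)
- bed (a point): point on the cradle's bed at cradle x 0, y -67, z 10 mm (deck height). The bed is 106 mm wide between two low rails along x (tops z 24 mm), open at the front, where it runs on to x -115 mm, and ends at the rear in a back stop at x +95 mm
- lip_edge (a point): middle of the front edge of the fixed lip that overhangs the rear of the bed, at its underside (cradle x +55, y -67, z 19.5 mm). The lip is 8 mm thick and runs from here back to the back stop
- bolt_end (a point): end of the bolt's bar (12 x 12 mm, z 12 to 24 mm), rides with it. Home: at cradle x -28, y -35 mm, 21 mm inside the bed just ahead of the module, which it blocks. Open: at y +5 mm, clear of the bed
- bolt (a joint): travel of the locking bolt along the cradle's +y, in m: 0 = home (locked), 0.040 = fully open (end stops at both; slides with about 1.2 N). A sprung tooth on its latch tab drops into a notch at each end (1.5 mm of play) and blocks the bolt unless the tab is pressed
- tab (a joint): how far the bolt's latch tab is pressed, in m: 0 = released, 0.012 = fully. It moves along the cradle's -x, towards the grip post. Above 0.006 its tooth is out of the notch. Spring 3 N at first, 6.6 N at full press. Let go between the notches it rests near 0.006 and clicks out at the next notch
- bolt_grip (a point): top of the bolt's pinch grip, rides with it: two upright brass plates facing each other along cradle x, 24 mm wide (y), 10 mm thick, level tops, free to grip for 30 mm below. Front plate: fixed post, outer face 13 mm ahead (-x) of this point. Rear plate: latch tab, outer face 25 mm behind it released, 13 mm pressed. 38 mm over both, 26 mm pinched. Home: cradle x -35, y 65, z 76 mm
- module: power module: steel plate 110 (x) x 100 (y) x 6 mm, 0.35 kg, with a heat sink on it and low parts (10 mm high) along its two side edges, 39 mm or more from its middle line. Origin: centre of the plate's underside, z up. Starts on the bed, its x along the cradle's x, its rear about 37 mm under the lip; must slide about 40 mm along cradle -x to clear it
- heatsink_top (a point): middle of the top edge of the module's heat sink, an upright aluminium block 50 mm long (module x), 12 mm thick (y), 46 mm tall above the plate. This point is 15 mm ahead (-x) of the module's origin and 52 mm above its underside, near the centre of mass: lift it here
- tray: fixed shallow open steel tray, outer 172 (x) x 162 (y) x 26 mm, walls and floor 5 mm. Origin: centre of its underside; yawed a little
- lamp: frosted glass pilot lamp, upright, 40 mm wide, 68 mm tall; stands on the spare rear corner of the cradle deck. Bystander; origin centre of underside
- knob: black phenolic knob lying flat, 64 mm across, 30 mm tall, in front of the tray. Bystander; origin centre of underside
- tube: metal-envelope tube standing upright, 42 mm wide, 100 mm tall, behind the tray. Bystander; origin centre of underside
- carton: upright cardboard carton 60 x 60 x 90 mm near the far edge. Bystander; origin centre of underside
- shield: nickel tube shield, upright, 36 mm wide, 62 mm tall, behind the cradle. Bystander; origin centre of underside

How it is judged:
By the outcome, as a careful person would: the job done as asked, in the order asked, and still so for the second after the job is handed in, with the robot touching nothing.
It also fails if it takes over 72 s, if anything falls off the work surface, if the arm or the gripper's body presses on something with over 40 N, if the wrist force passes 120 N, or if a joint passes its speed limit or range.

ROBOT

A 6-joint arm with a two-finger parallel gripper is mounted at the origin on the work surface. World frame = base frame: x ahead of the robot, y to its left, z up, the work surface at z = 0. Lengths are in m, angles in rad, forces in N, time in s.
With the tool pointing down it reaches from about 0.275 to 0.825 m from the base axis. Payload 4.9 kg.
Tool frame: the origin (TCP) lies at the very end of the fingers, on their centre line; the grasp point (between the pads) lies grasp_offset behind it (grasp_offset is the distance from the TCP to the grasp point, in m); z points along the fingers, y is the line along which they close (so a half turn about z gives the same grasp; the last joint's range is limited). The gripper opens to 85 mm and grips with 20 to 120 N. Pads are 22 mm wide; open, the fingers measure 114 mm over their backs; the gripper's body (76 mm by 85 mm) begins 54 mm behind the grasp point. The pads swing forward as they close: fully open they stand 13 mm farther back than shut.
Start: joints at [-1.352, 0.326, -0.193, 1.052, 0, 1.437], TCP at [0.19, -0.516, 0.231] pointing down, gripper open.
Joint ranges: [-2.65, 2.65], [-0.97, 1.79], [-1.3, 1.35], [-1.93, 2.1], [-1.47, 1.37], [-3.14, 3.14]. Speed limits (rad/s): [2.57, 2.57, 3.14, 3.14, 3.14, 3.14].

INTERFACE

Orientations are given as a unit quaternion [x, y, z, w].
In Python, from cell import * gives the robot as it stands. The module is installed in compiled form; this text tells all that it offers.
- The arm moves only by the tool drive_tool, never from a script. Its argument "plan" is text: rows parted by semicolons, each of 5 numbers parted by spaces: the gripper's target within -1 to 1 (fully open at 1, half-way at 0, shut at -1), then the shift along the tool's x, y, z in m, then the turn about the tool's z in rad. In form: fingers tx ty tz roll; .... A call has exactly 10 rows; each row is the pose to reach, as a shift and turn from the pose commanded when the call began, along the tool's axes at that moment; what a row does not reach only later rows make up. A row lasts 1/10 s, in which the tool goes at most 50 mm and 8.59 degrees, less where a joint would pass 70% of its speed; a pose out of reach is approached as far as the arm can. A call with a gripper value outside its range is refused whole. The fingers move at their own pace and stop on an object; "squeeze" is the grip in N (left out, the last holds). Time passes only in rows, so rows that repeat a pose let the fingers close, or fill a call up. It gives the time, the measured TCP pose, the force, the opening and the grip force at its end, in the units of the state.
- get_obs(): the state, without advancing time (a new reading comes with each control period).
- grab_frame(name): name is "scene" or "top" or "wrist"; returns the picture (480x640x3 uint8, red, green, blue); there is no depth.
- camera_params(name): a dict with "fx", "fy", "cx", "cy" (pixels), "rvec" (rotation vector, rad) and "tvec" (3), from world to camera coordinates, as OpenCV has them. Camera axes: x right, y down, z forward; pixel columns grow to the right and rows downward; lengths in m; the calibration is good to about 2 mm. The wrist camera is an equidistant fisheye: a pixel r from the principal point sees the ray r / f radians off the axis. A picture is of the moment at which its call begins: read the wrist's pose just before it. camera_params takes no time and is no camera call; for the wrist camera it gives the pose at the moment of the call.
- sign_off(): hands the job in; it is judged then, once.
The state is a dict: "time_s": time; "joints": joint angles; "dq": joint speeds; "joint_torque": joint torques, N m; "tcp_pos": TCP position; "tool_rot": TCP orientation; "contact_force": force on the tool from outside, world axes, zero at the start; "torque": the same for the moment, N m; "gripper_width": opening from 0.0 (shut) to 1.0 (fully open); "grip_force": force on a finger pad.
Only numpy, scipy, OpenCV 4.12 (cv2) and the standard library are available. Lean on these libraries where they do the work, as an engineer would, in place of code of your own. Each camera call takes 0.05 s, during which the arm holds its last target. There are 200 camera calls.

## Working session

There is one attempt and no reset: what is moved stays moved. The work goes in short steps, Python scripts to look and compute and a tool call to move; the robot and the scene stay as the last step left them, time stands still between calls to the robot, and variables do not carry over. Pictures are saved under pics/ and viewed, at most 10 in all, crops included, and the job is handed in when it is done.

Besides the shell and the picture viewer there is one more tool, called as a command line: name --argument value ..., lists and objects as JSON in quotes. drive_tool: Moves the arm, as the interface text tells. Its arguments: {"type":"object","properties":{"plan":{"type":"string"},"squeeze":{"type":"number"}},"required":["plan"]}

```bash
mkdir -p pics
python3 - <<'E'
from cell import *
import cv2
o=get_obs();print({k:o[k] for k in o})
for n in("top","scene"):
    print(n,camera_params(n)); cv2.imwrite(f"pics/{n}0.png",grab_frame(n)[:,:,::-1])
print(camera_params("wrist"))
try: print(grasp_offset)
except Exception as e: print(e)
E
```

```text
{'time_s': 0.0, 'joints': array([-1.35222548e+00,  3.26929944e-01, -1.93590550e-01,  1.05199344e+00,
       -6.85858959e-06,  1.43661255e+00]), 'dq': array([ 0.00146706, -0.00095159,  0.00079923, -0.00035093,  0.0004297 ,
       -0.0003768 ]), 'joint_torque': array([ 1.27103584e-03, -4.43398690e+01,  2.62441868e+01,  1.56488648e-02,
       -1.39843119e-04, -3.47119411e-06]), 'tcp_pos': array([ 0.18990611, -0.51555406,  0.23050689]), 'tool_rot': array([ 9.84485440e-01,  1.75464185e-01, -3.96513424e-05, -8.57891999e-04]), 'contact_force': array([-1.04067214, -0.52604185, -0.55845482]), 'torque': array([-0.03397143, -0.01922565,  0.00601291]), 'grip_force': 0.0, 'gripper_width': 1.0014392312252416}
top {'fx': 463.7733522592465, 'fy': 463.7733522592465, 'cx': 319.80544390269904, 'cy': 240.45102161876258, 'rvec': array([ 2.20856911, -2.17306172,  0.12507318]), 'tvec': array([-0.01426629,  0.62260691,  0.7831936 ])}
scene {'fx': 440.1461870126521, 'fy': 440.1461870126521, 'cx': 319.4102404919074, 'cy': 242.87552075390457, 'rvec': array([ 2.09266044,  1.57574832, -0.49248064]), 'tvec': array([-0.15548875, -0.45045683,  1.08722199])}
{'fx': 371.64829954431775, 'fy': 371.64829954431775, 'cx': 316.526735837783, 'cy': 241.94224907965406, 'rvec': array([-2.35273738,  1.63894028,  0.26738277]), 'tvec': array([-0.54898936, -0.04191676,  0.37890825])}
0.0187
```

View pics/top0.png

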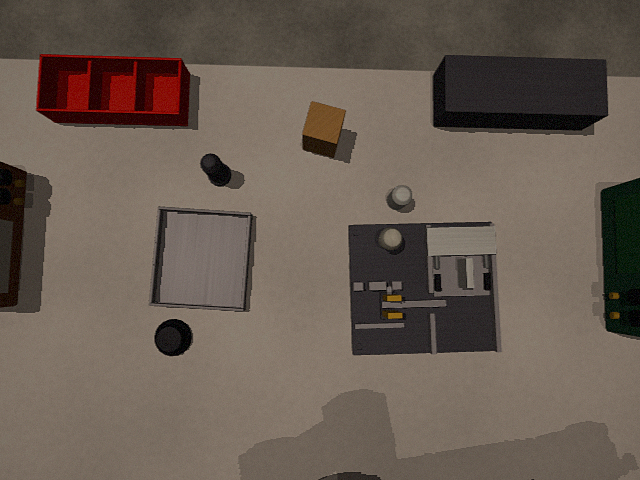

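View pics/scene0.png

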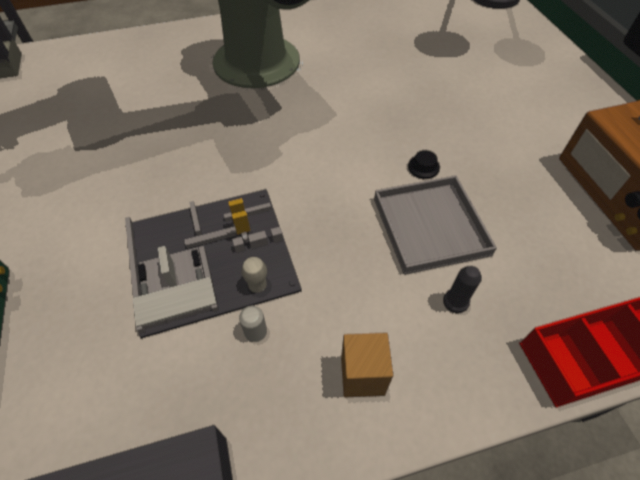

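The top view shows the cradle at about (350–498, 223–355), its brass grips near (394, 298/316), the heat sink near (469, 272) and the tray at (150–253, 207–311). I'll enlarge both for corner readings.

Run:
```python
import cv2
a=cv2.imread("pics/top0.png")
c=cv2.resize(a[215:360,340:510],None,fx=4,fy=4,interpolation=cv2.INTER_CUBIC)
c=cv2.convertScaleAbs(c,alpha=1.6,beta=15)
cv2.imwrite("pics/c1.png",c)
cv2.imwrite("pics/c2.png",cv2.resize(a[200:320,140:265],None,fx=4,fy=4,interpolation=cv2.INTER_CUBIC))
```

```text
(no output)
```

View pics/c1.png

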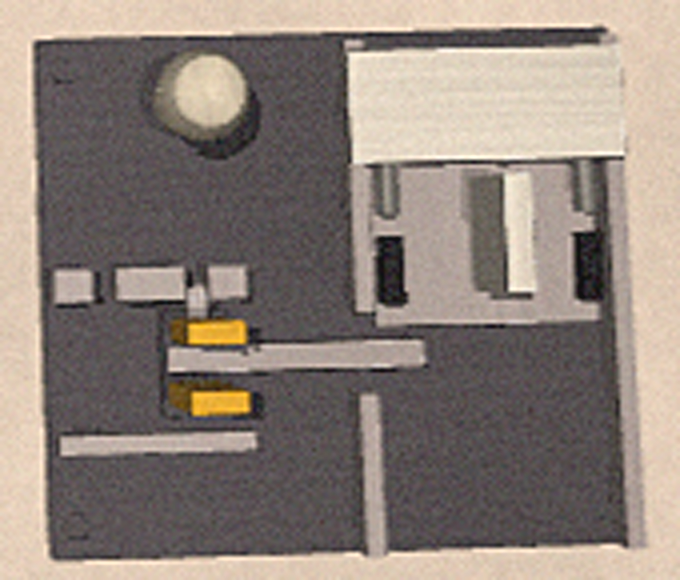

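View pics/c2.png

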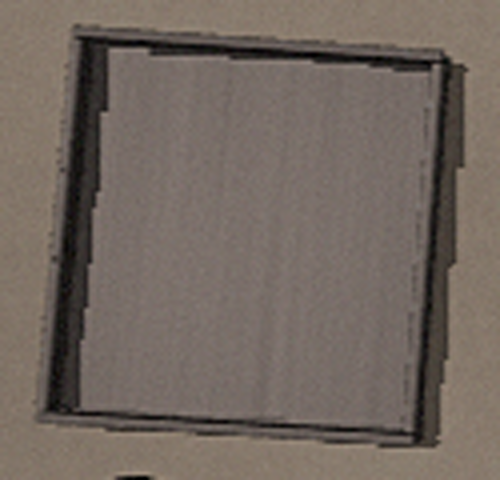

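```bash
cat > h.py <<'E'
from cell import *
import numpy as np, cv2
from scipy.optimize import least_squares
from scipy.spatial.transform import Rotation as Ro
def proj(P,c):
    K=np.array([[c["fx"],0,c["cx"]],[0,c["fy"],c["cy"]],[0,0,1]])
    return cv2.projectPoints(np.array(P,float).reshape(-1,1,3),c["rvec"],c["tvec"],K,None)[0].reshape(-1,2)
def w(pose,P):
    P=np.atleast_2d(np.array(P,float))/1000; c,s=np.cos(pose[2]),np.sin(pose[2])
    return np.c_[pose[0]+c*P[:,0]-s*P[:,1],pose[1]+s*P[:,0]+c*P[:,1],P[:,2]]
def fit(P,uv,c,x0):
    r=least_squares(lambda q:(proj(w(q,P),c)-uv).ravel(),x0,loss="soft_l1")
    return r.x,(proj(w(r.x,P),c)-uv)
def rel(target,yaw):
    "shift along tool x,y,z and roll, from the present pose, tool down"
    o=get_obs();R=Ro.from_quat(o["tool_rot"]).as_matrix()
    d=R.T@(np.array(target)-o["tcp_pos"]); y=np.arctan2(R[1,0],R[0,0])
    return np.round(d,4),np.round((y-yaw+np.pi)%(2*np.pi)-np.pi,4),"tilt",np.round(R[:,2],4)
E
python3 - <<'E'
from h import *
c=camera_params("top")
P=[(115,130,10),(-115,130,10),(-28,-35,24),(55,-67,27.5),(-43,65,76),(-15,65,76),(12,127,32),(-2,127,32),(12,43,32),(-64,127,22)]
q=np.array([(35,42),(53,557),(425,352),(486,160),(220,403),(217,333),(54,270),(54,303),(248,265),(60,446)])
uv=q/4+[340,215]-.375
cr,res=fit(P,uv,c,[.55,-.2,0]);print("cradle",cr);print(np.round(res,1).tolist())
P=[(86,81,26),(86,-81,26),(-86,81,26),(-86,-81,26)]
uv=np.array([(75,27),(447,52),(40,418),(415,442)])/4+[140,200]-.375
tr,res=fit(P,uv,c,[.55,.2,0]);print("tray",tr);print(np.round(res,1).tolist())
np.save("poses.npy",[cr,tr])
# heatsink top at z 62mm
f=lambda p:(proj([[p[0],p[1],.062]],c)-(np.array([520,232])/4+[340,215]-.375)).ravel()
h=least_squares(f,[.6,-.25]).x
cc,s=np.cos(cr[2]),np.sin(cr[2]);d=h-cr[:2];print("hs world",h,"in cradle",[cc*d[0]+s*d[1],-s*d[0]+cc*d[1]])
g=w(cr,[-35,65,76])[0];print("grip",g)
print(rel([g[0],g[1],.13],cr[2]+np.pi/2))
E
```

```text
cradle [ 0.54450571 -0.18985377  0.0437009 ]
[[-0.3, -0.6], [-0.3, 1.2], [-0.1, -0.1], [0.9, -0.2], [0.3, -0.2], [0.3, -0.0], [-0.1, 0.1], [0.2, 0.0], [-0.2, -0.0], [-0.7, 0.1]]
tray [ 0.58906367  0.20125445 -0.04870118]
[[0.0, -0.8], [0.1, -0.8], [-0.7, 0.8], [0.5, 0.7]]
hs world [ 0.56998167 -0.25523421] in cradle [np.float64(0.02259535852603602), np.float64(-0.06643098588234639)]
grip [ 0.50669947 -0.12644487  0.076     ]
(array([ 0.4317, -0.2556,  0.1011]), np.float64(-1.2617), 'tilt', array([-4.0e-04,  1.5e-03, -1.0e+00]))
```

drive_tool --plan "1 0.043 -0.025 0 -0.127; 1 0.086 -0.051 0 -0.253; 1 0.13 -0.077 0 -0.379; 1 0.173 -0.102 0.005 -0.505; 1 0.216 -0.128 0.01 -0.631; 1 0.259 -0.153 0.02 -0.757; 1 0.302 -0.179 0.03 -0.884; 1 0.345 -0.204 0.04 -1.01; 1 0.389 -0.23 0.05 -1.136; 1 0.432 -0.256 0.06 -1.262" --squeeze 30

```text
time_s: 1.1
tcp_pos: [0.503, -0.1308, 0.1723]
tool_rot: [0.689, 0.724, -0.0, -0.0]
contact_force: [0.3, -0.8, 0.0]
gripper_width: 1.004
grip_force: 0.0
```

drive_tool --plan "1 0 0 0 0;1 0 0 0 0;1 0 0 0 0;1 0 0 0 0;1 0 0 0 0;1 0 0 0 0;1 0 0 0 0;1 0 0 0 0;1 0 0 0 0;1 0 0 0 0"

```text
time_s: 2.1
tcp_pos: [0.5022, -0.1326, 0.1728]
tool_rot: [0.691, 0.722, -0.0, 0.0]
contact_force: [1.2, 0.2, 0.6]
gripper_width: 0.998
grip_force: 0.0
```

Run:
```python
from h import *
cr,tr=np.load("poses.npy")
g=w(cr,[-35,65,76])[0]
print(get_obs()["time_s"],rel([g[0],g[1],.050],cr[2]+np.pi/2))
c=camera_params("wrist");im=grab_frame("wrist")
cv2.imwrite("pics/w1.png",cv2.convertScaleAbs(im[:,:,::-1],alpha=1.5,beta=10))
Rm=cv2.Rodrigues(c["rvec"])[0]
for n,P in dict(post=(-43,65,76),tab=(-15,65,76),bar=(-28,-35,24),hs=(22.6,-66.4,62)).items():
    X=Rm@w(cr,P)[0]+c["tvec"];th=np.arctan2(np.hypot(X[0],X[1]),X[2]);k=c["fx"]*th/np.hypot(X[0],X[1]);print(n,c["cx"]+k*X[0],c["cy"]+k*X[1])
```

```text
2.1 (array([0.006 , 0.0048, 0.1228]), np.float64(0.0003), 'tilt', array([ 0., -0., -1.]))
post 313.14812598092783 236.05079113757682
tab 354.71732049399577 236.11633999805133
bar 330.4857025151544 324.3962273354652
hs 389.32623521939297 376.0485581038235
```

View pics/w1.png

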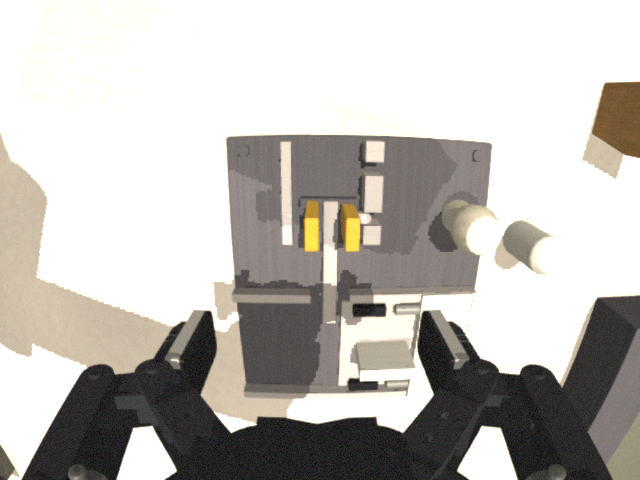

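The brass post top at (312, 235) and tab at (351, 234) match the predictions (313/355, 236), and the bar end is at (330, 322). Descending onto the grip.

drive_tool --plan "1 0.006 0.0045 0.015 0;1 0.006 0.0045 0.035 0;1 0.006 0.0045 0.055 0;1 0.006 0.0045 0.075 0;1 0.006 0.0045 0.095 0;1 0.006 0.0045 0.11 0;1 0.006 0.0045 0.12 0;1 0.006 0.0045 0.124 0;1 0.006 0.0045 0.124 0;1 0.006 0.0045 0.124 0"

```text
time_s: 3.15
tcp_pos: [0.5069, -0.1266, 0.0494]
tool_rot: [0.691, 0.722, 0.0, 0.0]
contact_force: [-0.1, -0.6, 0.2]
gripper_width: 1.003
grip_force: 0.0
```

drive_tool --plan "-1 0 0 0 0;-1 0 0 0 0;-1 0 0 0 0;-1 0 0 0 0;-1 0 0 0 0;-1 0 0 0 0;-1 0 0 0 0;-1 0 0 0 0;-1 0 0 0 0;-1 0 0 0 0"

```text
time_s: 4.15
tcp_pos: [0.5059, -0.1269, 0.0499]
tool_rot: [0.692, 0.722, -0.001, 0.0]
contact_force: [-4.4, -0.5, 10.9]
gripper_width: 0.285
grip_force: 30.3
```

Run:
```python
from h import *
cr,tr=np.load("poses.npy")
g=w(cr,[-35,65,76])[0]
o=get_obs();print(o["time_s"],o["gripper_width"]*85,o["grip_force"],o["contact_force"],rel([g[0],g[1],.049],cr[2]+np.pi/2))
```

```text
4.15 24.20188967873849 30.332310497760773 [-4.38327797 -0.54035047 10.94418069] (array([0.0004, 0.0008, 0.0009]), np.float64(-0.0002), 'tilt', array([-6.0e-04, -1.2e-03, -1.0e+00]))
```

drive_tool --plan "-1 0.004 0 -0.001 0;-1 0.009 0 -0.001 0;-1 0.014 0 -0.001 0;-1 0.019 0 -0.001 0;-1 0.024 0 -0.001 0;-1 0.029 0 -0.001 0;-1 0.034 0 -0.001 0;-1 0.038 0 -0.001 0;-1 0.0405 0 -0.001 0;-1 0.0405 0 -0.001 0"

```text
time_s: 5.15
tcp_pos: [0.5042, -0.0869, 0.05]
tool_rot: [0.691, 0.722, -0.002, 0.001]
contact_force: [-4.2, -5.7, 4.7]
gripper_width: 0.284
grip_force: 31.9
```

drive_tool --plan "-1 0 0 0 0;-1 0 0 0 0;0.5 0 0 0 0;1 0 0 0 0;1 0 0 0 0;1 0 0 0 0;1 0 0 0 0;1 0 0 0 0;1 0 0 0 0;1 0 0 0 0"

```text
time_s: 6.15
tcp_pos: [0.5046, -0.086, 0.0498]
tool_rot: [0.691, 0.722, 0.0, -0.0]
contact_force: [-0.5, -0.0, -0.9]
gripper_width: 0.997
grip_force: 0.0
```

drive_tool --plan "1 0 0 -0.02 0;1 0 0 -0.045 0;1 0 0 -0.07 0;1 0 0 -0.095 0;1 0 0 -0.115 0;1 0 0 -0.125 0;1 0 0 -0.125 0;1 0 0 -0.125 0;1 0 0 -0.125 0;1 0 0 -0.125 0"

```text
time_s: 7.15
tcp_pos: [0.5039, -0.0858, 0.1737]
tool_rot: [0.691, 0.722, -0.0, -0.001]
contact_force: [-0.8, -0.9, -0.2]
gripper_width: 0.996
grip_force: 0.0
```

Run:
```python
from h import *
cr,tr=np.load("poses.npy")
h=w(cr,[22.6,-66.4,62])[0]
print(get_obs()["time_s"],rel([h[0],h[1],.11],cr[2]+np.pi))
c=camera_params("wrist");im=grab_frame("wrist")
cv2.imwrite("pics/w2.png",cv2.convertScaleAbs(im[:,:,::-1],alpha=1.3,beta=5))
Rm=cv2.Rodrigues(c["rvec"])[0]
for n,P in dict(post=(-43,105,76),tab=(-15,105,76),bar=(-28,5,24)).items():
    X=Rm@w(cr,P)[0]+c["tvec"];th=np.arctan2(np.hypot(X[0],X[1]),X[2]);k=c["fx"]*th/np.hypot(X[0],X[1]);print(n,c["cx"]+k*X[0],c["cy"]+k*X[1])
```

```text
7.15 (array([-0.1722,  0.0587,  0.0634]), np.float64(-1.5706), 'tilt', array([-2.e-03,  7.e-04, -1.e+00]))
post 307.88746475311166 245.21531540316911
tab 349.02252261846564 245.27641470275972
bar 326.5080991353629 330.3251200773117
```

View pics/w2.png

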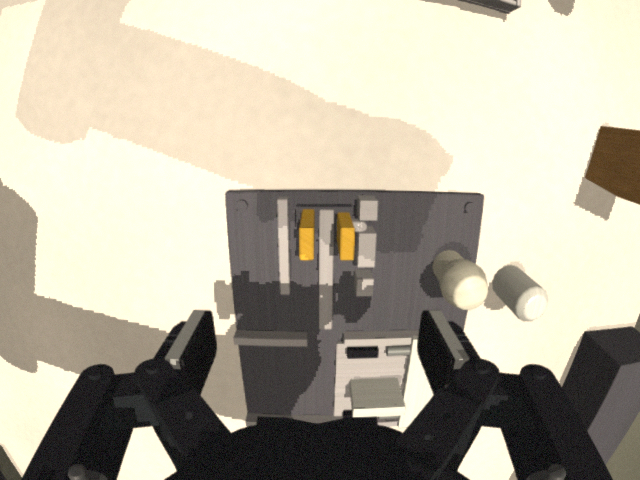

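The bolt's bar end at (326, 330) sits clear of the bed, with the tooth in the open notch near (360, 227), so the bolt is open. Going to the heat sink.

drive_tool --plan "1 -0.017 0.006 0 -0.14;1 -0.034 0.012 0 -0.28;1 -0.051 0.018 0 -0.42;1 -0.068 0.023 0 -0.56;1 -0.086 0.029 0 -0.7;1 -0.103 0.035 0 -0.84;1 -0.12 0.041 0 -0.98;1 -0.137 0.047 0 -1.12;1 -0.155 0.053 0 -1.26;1 -0.172 0.059 0 -1.4"

```text
time_s: 8.2
tcp_pos: [0.5711, -0.2558, 0.174]
tool_rot: [0.061, 0.998, 0.0, -0.001]
contact_force: [0.6, -0.1, 0.2]
gripper_width: 1.004
grip_force: 0.0
```

drive_tool --plan "0.3 0 0 0 -0.085;0.3 0 0 0 -0.1706;0.3 0 0 0.02 -0.1706;0.3 0 0 0.04 -0.1706;0.3 0 0 0.063 -0.1706;0.3 0 0 0.063 -0.1706;0.3 0 0 0.063 -0.1706;0.3 0 0 0.063 -0.1706;0.3 0 0 0.063 -0.1706;0.3 0 0 0.063 -0.1706"

```text
time_s: 9.2
tcp_pos: [0.5717, -0.2556, 0.1129]
tool_rot: [-0.022, 1.0, -0.0, 0.001]
contact_force: [-0.5, 0.4, 0.0]
gripper_width: 0.654
grip_force: 0.0
```

Run:
```python
from h import *
cr,tr=np.load("poses.npy")
h=w(cr,[22.6,-66.4,62])[0]
print(get_obs()["time_s"],rel([h[0],h[1],.034],cr[2]+np.pi))
```

```text
9.2 (array([0.0019, 0.0005, 0.0789]), np.float64(0.0001), 'tilt', array([ 1.5e-03, -9.0e-04, -1.0e+00]))
```

drive_tool --plan "0.3 0.002 0.0005 0.02 0;0.3 0.002 0.0005 0.04 0;0.3 0.002 0.0005 0.06 0;0.3 0.002 0.0005 0.072 0;0.3 0.002 0.0005 0.078 0;0.3 0.002 0.0005 0.078 0;0 0.002 0.0005 0.078 0;-0.5 0.002 0.0005 0.078 0;-1 0.002 0.0005 0.078 0;-1 0.002 0.0005 0.078 0" --squeeze 50

```text
time_s: 10.2
tcp_pos: [0.5698, -0.2551, 0.0348]
tool_rot: [-0.022, 1.0, -0.0, 0.001]
contact_force: [-0.4, -0.4, 2.9]
gripper_width: 0.136
grip_force: 50.4
```

drive_tool --plan "-1 0 0 0 0;-1 0 0 0 0;-1 0 0 0 0;-1 0 0 0 0;-1 0 0 0 0;-1 0 0 0 0;-1 0 0 0 0;-1 0 0 0 0;-1 0 0 0 0;-1 0 0 0 0"

```text
time_s: 11.2
tcp_pos: [0.5698, -0.2551, 0.0348]
tool_rot: [-0.022, 1.0, -0.0, 0.001]
contact_force: [-0.9, 0.4, 5.1]
gripper_width: 0.127
grip_force: 50.5
```

drive_tool --plan "-1 0.005 0 0 0;-1 0.011 0 0 0;-1 0.017 0 0 0;-1 0.023 0 0 0;-1 0.029 0 0 0;-1 0.035 0 0 0;-1 0.041 0 0 0;-1 0.046 0 0 0;-1 0.05 0 0 0;-1 0.05 0 0 0"

```text
time_s: 12.2
tcp_pos: [0.5195, -0.2576, 0.0347]
tool_rot: [-0.022, 1.0, -0.001, 0.001]
contact_force: [2.0, 0.2, 6.9]
gripper_width: 0.13
grip_force: 50.8
```

Run:
```python
from h import *
o=get_obs();print(o["time_s"],o["gripper_width"],o["contact_force"],o["torque"],o["tcp_pos"])
cr=np.load("poses.npy")[0];im=grab_frame("top")[:,:,::-1]
cv2.imwrite("pics/t3.png",cv2.convertScaleAbs(cv2.resize(im[200:360,330:510],None,fx=3,fy=3,interpolation=cv2.INTER_CUBIC),alpha=1.6,beta=10))
```

```text
12.2 0.12955095174620299 [1.96957052 0.23875718 6.91675245] [ 0.10327651 -0.37033014  0.0341927 ] [ 0.51952032 -0.25761597  0.03474123]
```

View pics/t3.png

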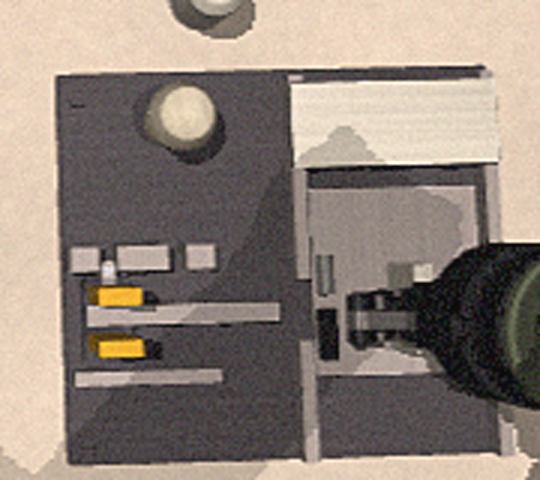

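The module's rear edge (row ~187) is well clear of the lip's edge (row ~165). Lifting.

drive_tool --plan "-1 0 0 -0.006 0;-1 0 0 -0.018 0;-1 0 0 -0.033 0;-1 0 0 -0.05 0;-1 0 0 -0.067 0;-1 0 0 -0.085 0;-1 0 0 -0.102 0;-1 0 0 -0.117 0;-1 0 0 -0.128 0;-1 0 0 -0.13 0"

```text
time_s: 13.25
tcp_pos: [0.5192, -0.2572, 0.165]
tool_rot: [-0.022, 1.0, -0.0, 0.0]
contact_force: [0.4, -0.2, -3.9]
gripper_width: 0.131
grip_force: 49.3
```

Run:
```python
from h import *
cr,tr=np.load("poses.npy")
h=w(tr,[-15,0,57])[0]
o=get_obs();print(o["time_s"],o["gripper_width"],o["grip_force"],o["contact_force"],o["torque"],rel([h[0],h[1],.16],tr[2]+np.pi))
```

```text
13.25 0.13071179502261437 49.29665207862854 [ 0.39153134 -0.2416241  -3.8794947 ] [ 0.03265304 -0.04919653 -0.01090224] (array([-0.0749,  0.4563,  0.0047]), np.float64(0.0924), 'tilt', array([ 7.e-04, -7.e-04, -1.e+00]))
```

drive_tool --plan "-1 -0.003 0.015 0 0.005;-1 -0.007 0.04 0 0.01;-1 -0.012 0.07 0 0.015;-1 -0.016 0.1 0 0.02;-1 -0.021 0.13 0 0.027;-1 -0.026 0.16 0 0.033;-1 -0.031 0.19 0 0.04;-1 -0.036 0.22 0 0.046;-1 -0.041 0.25 0 0.05;-1 -0.046 0.28 0 0.057"

```text
time_s: 14.25
tcp_pos: [0.5515, 0.0268, 0.1627]
tool_rot: [0.007, 1.0, 0.0, -0.001]
contact_force: [0.1, 0.3, -3.8]
gripper_width: 0.13
grip_force: 49.3
```

drive_tool --plan "-1 -0.005 0.03 0 0.005;-1 -0.01 0.06 0 0.01;-1 -0.015 0.09 0 0.015;-1 -0.02 0.12 0 0.02;-1 -0.024 0.145 0 0.027;-1 -0.027 0.165 0 0.033;-1 -0.029 0.174 0 0.035;-1 -0.029 0.176 0 0.035;-1 -0.029 0.176 0 0.035;-1 -0.029 0.176 0 0.035"

```text
time_s: 15.25
tcp_pos: [0.5838, 0.1994, 0.1635]
tool_rot: [0.025, 1.0, -0.0, -0.0]
contact_force: [-0.0, -0.7, -4.3]
gripper_width: 0.129
grip_force: 49.3
```

Run:
```python
from h import *
cr,tr=np.load("poses.npy")
h=w(tr,[-15,0,57])[0]
o=get_obs();print(o["time_s"],o["gripper_width"],o["contact_force"],o["torque"],rel([h[0],h[1],.03],tr[2]+np.pi))
cv2.imwrite("pics/t4.png",cv2.convertScaleAbs(cv2.resize(grab_frame("scene")[120:320,330:530,::-1],None,fx=3,fy=3,interpolation=cv2.INTER_CUBIC),alpha=1.4,beta=10))
```

```text
15.25 0.129204413181259 [-0.04097183 -0.70787423 -4.28791786] [-0.04883019  0.05011787 -0.01451876] (array([0.0098, 0.0022, 0.1336]), np.float64(-0.0005), 'tilt', array([-8.e-04, -6.e-04, -1.e+00]))
```

View pics/t4.png

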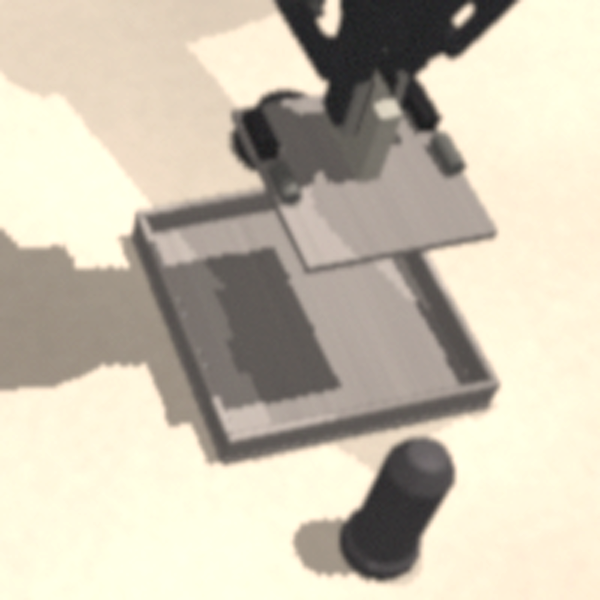

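The module hangs level and square above the tray. Lowering, slowly at the end.

drive_tool --plan "-1 0.006 0.001 0.005 0;-1 0.01 0.002 0.02 0;-1 0.01 0.002 0.04 0;-1 0.01 0.002 0.06 0;-1 0.01 0.002 0.08 0;-1 0.01 0.002 0.1 0;-1 0.01 0.002 0.115 0;-1 0.01 0.002 0.123 0;-1 0.01 0.002 0.127 0;-1 0.01 0.002 0.127 0"

```text
time_s: 16.3
tcp_pos: [0.5741, 0.2026, 0.0367]
tool_rot: [0.024, 1.0, -0.0, -0.0]
contact_force: [-0.3, 0.0, -3.6]
gripper_width: 0.131
grip_force: 49.3
```

drive_tool --plan "-1 0 0 0.001 0;-1 0 0 0.002 0;-1 0 0 0.003 0;-1 0 0 0.004 0;-1 0 0 0.005 0;-1 0 0 0.006 0;-1 0 0 0.0065 0;-1 0 0 0.0065 0;-1 0 0 0.0065 0;-1 0 0 0.0065 0"

```text
time_s: 17.3
tcp_pos: [0.5744, 0.2028, 0.0303]
tool_rot: [0.024, 1.0, 0.0, 0.0]
contact_force: [0.4, -0.1, -4.6]
gripper_width: 0.126
grip_force: 49.3
```

Not touching yet; lower further in small steps.

drive_tool --plan "-1 0 0 0.0003 0;-1 0 0 0.0006 0;-1 0 0 0.0009 0;-1 0 0 0.0012 0;-1 0 0 0.0015 0;-1 0 0 0.0015 0;-1 0 0 0.0015 0;-1 0 0 0.0015 0;-1 0 0 0.0015 0;-1 0 0 0.0015 0"

```text
time_s: 18.3
tcp_pos: [0.5743, 0.2028, 0.0297]
tool_rot: [0.024, 1.0, 0.0, 0.0]
contact_force: [-3.3, -1.2, 5.4]
gripper_width: 0.129
grip_force: 50.9
```

drive_tool --plan "-0.6 0 0 0 0;-0.3 0 0 0 0;0 0 0 0 0;0.3 0 0 0 0;0.3 0 0 0 0;0.3 0 0 0 0;0.3 0 0 -0.01 0;0.3 0 0 -0.03 0;0.3 0 0 -0.06 0;0.3 0 0 -0.1 0"

```text
time_s: 19.3
tcp_pos: [0.573, 0.2025, 0.129]
tool_rot: [0.024, 1.0, -0.0, -0.002]
contact_force: [0.5, 0.5, -0.4]
gripper_width: 0.648
grip_force: 0.0
```

Run:
```python
from h import *
cr,tr=np.load("poses.npy")
g=w(cr,[-35,105,76])[0]
o=get_obs();print(o["time_s"],o["gripper_width"],o["contact_force"],rel([g[0],g[1],.17],cr[2]+np.pi/2))
cv2.imwrite("pics/w5.png",cv2.convertScaleAbs(grab_frame("wrist")[:,:,::-1],alpha=1.3,beta=5))
```

```text
19.3 0.6477417216729907 [ 0.45698069  0.50216838 -0.38335151] (array([ 0.0541, -0.292 , -0.0406]), np.float64(1.4789), 'tilt', array([-3.e-03, -6.e-04, -1.e+00]))
```

View pics/w5.png

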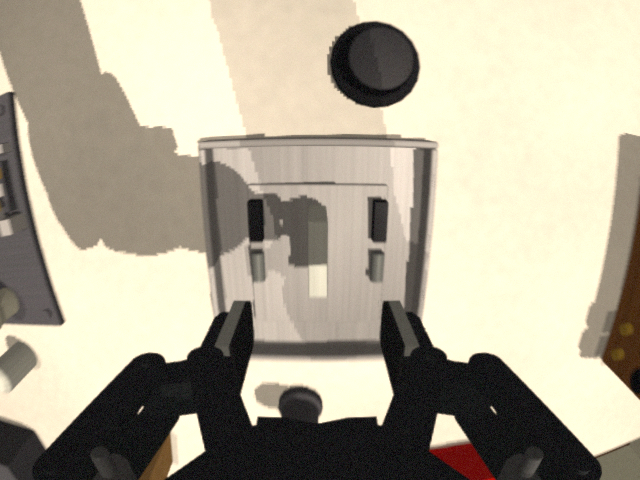

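The module lies flat inside the tray (plate about 250–388 across, 184–340 down), heat sink up. Back to the bolt.

drive_tool --plan "0.3 0.005 -0.029 -0.01 0.146;0.3 0.011 -0.058 -0.02 0.292;0.3 0.016 -0.087 -0.03 0.438;0.3 0.022 -0.117 -0.04 0.584;0.5 0.027 -0.146 -0.04 0.73;0.8 0.032 -0.175 -0.04 0.876;1 0.038 -0.204 -0.04 1.022;1 0.043 -0.234 -0.04 1.17;1 0.049 -0.263 -0.04 1.32;1 0.054 -0.292 -0.04 1.468"

```text
time_s: 20.35
tcp_pos: [0.5061, -0.0874, 0.1696]
tool_rot: [0.69, 0.724, 0.0, 0.001]
contact_force: [0.4, -0.4, 0.0]
gripper_width: 0.999
grip_force: 0.0
```

drive_tool --plan "1 0 0 0 0.011;1 0 0 0 0.011;1 0 0 0 0.011;1 0 0 0 0.011;1 0 0 0 0.011;1 0 0 0 0.011;1 0 0 0 0.011;1 0 0 0 0.011;1 0 0 0 0.011;1 0 0 0 0.011"

```text
time_s: 21.35
tcp_pos: [0.5062, -0.0862, 0.1688]
tool_rot: [0.692, 0.722, -0.0, -0.0]
contact_force: [0.4, 0.2, 0.1]
gripper_width: 0.997
grip_force: 0.0
```

Run:
```python
from h import *
cr,tr=np.load("poses.npy")
g=w(cr,[-35,105,76])[0]
print(get_obs()["time_s"],rel([g[0],g[1],.049],cr[2]+np.pi/2))
```

```text
21.35 (array([-0.0002, -0.0013,  0.1198]), np.float64(-0.0001), 'tilt', array([-1.e-04,  0.e+00, -1.e+00]))
```

drive_tool --plan "1 0 -0.0013 0.015 0;1 0 -0.0013 0.035 0;1 0 -0.0013 0.055 0;1 0 -0.0013 0.075 0;1 0 -0.0013 0.095 0;1 0 -0.0013 0.11 0;1 0 -0.0013 0.118 0;1 0 -0.0013 0.12 0;1 0 -0.0013 0.12 0;1 0 -0.0013 0.12 0" --squeeze 30

```text
time_s: 22.35
tcp_pos: [0.5056, -0.0865, 0.0496]
tool_rot: [0.692, 0.722, 0.0, 0.001]
contact_force: [0.2, -0.6, -0.1]
gripper_width: 1.0
grip_force: 0.0
```

drive_tool --plan "-1 0 0 0 0;-1 0 0 0 0;-1 0 0 0 0;-1 0 0 0 0;-1 0 0 0 0;-1 0 0 0 0;-1 0 0 0 0;-1 0 0 0 0;-1 0 0 0 0;-1 0 0 0 0"

```text
time_s: 23.35
tcp_pos: [0.5042, -0.0867, 0.0498]
tool_rot: [0.692, 0.722, -0.001, 0.0]
contact_force: [-4.5, -0.9, 11.2]
gripper_width: 0.286
grip_force: 30.1
```

drive_tool --plan "-1 -0.004 0 -0.001 0;-1 -0.009 0 -0.001 0;-1 -0.014 0 -0.001 0;-1 -0.019 0 -0.001 0;-1 -0.024 0 -0.001 0;-1 -0.029 0 -0.001 0;-1 -0.034 0 -0.001 0;-1 -0.038 0 -0.001 0;-1 -0.041 0 -0.001 0;-1 -0.041 0 -0.001 0"

```text
time_s: 24.35
tcp_pos: [0.5058, -0.1267, 0.0499]
tool_rot: [0.692, 0.722, 0.0, -0.001]
contact_force: [-4.5, 3.6, 8.1]
gripper_width: 0.289
grip_force: 32.1
```

drive_tool --plan "-1 0 0 0 0;-1 0 0 0 0;0.5 0 0 0 0;1 0 0 0 0;1 0 0 0 0;1 0 0 0 0;1 0 0 0 0;1 0 0 0 0;1 0 0 0 0;1 0 0 0 0"

```text
time_s: 25.35
tcp_pos: [0.5067, -0.1273, 0.0498]
tool_rot: [0.692, 0.722, -0.0, -0.0]
contact_force: [-0.1, -0.4, 0.3]
gripper_width: 1.001
grip_force: 0.0
```

drive_tool --plan "1 0 0 -0.02 0;1 0 0 -0.045 0;1 0 0 -0.07 0;1 0 0 -0.095 0;1 0 0 -0.115 0;1 0 0 -0.125 0;1 0 0 -0.125 0;1 0 0 -0.125 0;1 0 0 -0.125 0;1 0 0 -0.125 0"

```text
time_s: 26.35
tcp_pos: [0.5061, -0.127, 0.1737]
tool_rot: [0.692, 0.722, -0.0, -0.001]
contact_force: [-0.5, -0.4, 0.5]
gripper_width: 1.0
grip_force: 0.0
```

Run:
```python
from h import *
print(get_obs()["time_s"],get_obs()["contact_force"])
a=grab_frame("wrist")[120:380,210:510,::-1]
a=cv2.convertScaleAbs(cv2.resize(a,None,fx=2,fy=2,interpolation=cv2.INTER_CUBIC),alpha=1.5,beta=10)
cv2.imwrite("pics/w6.png",a)
```

```text
26.35 [-0.4748001  -0.37905815  0.46608006]
```

View pics/w6.png

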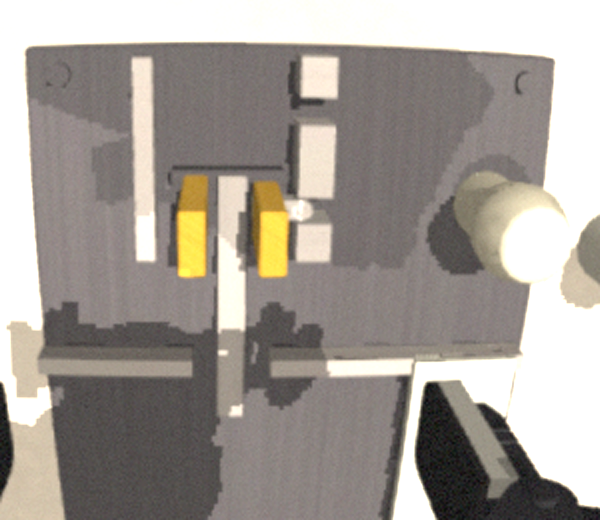

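The bolt is home: its bar end at (232, 415) reaches into the bed, and the tooth at (300, 209) sits in the home notch. The tab is out, with the same spacing as at the start. The gripper is free, so I'm handing in.

```bash
python3 -c "
from cell import *
print(sign_off())"
```

```text
the job is handed in; nothing more can be done
None
```

The job is handed in at about 26 s of the 72 s allowed: the module lies flat in the tray with its heat sink up, the cradle's bolt is home and latched, the gripper is clear, and I touched none of the other things.

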